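# Fetch the cream jar from behind the tall containers in a cobbler's caddy

### The job

The squat jar of shoe cream stands at the back of the divided wooden caddy, hemmed in by three tall containers: an aerosol, a dye bottle and a solvent tin. Stand these three together in the steel tray, bring the jar over to the round rubber mat so that it stands wholly on the mat, and then put the three back, each in the compartment it came from. Keep them all upright and set them down rather than dropping them, and do not disturb the polish tin, the wax block or the shoe brush.

Things in the scene. Friction and masses are not known exactly. Their poses are not given: they have to be found in the camera images.
- aerosol: Aerosol can, upright: 52 mm across and 150 mm tall; plain aluminium can with a paper band, and from 106 mm up a straight-sided black cap, 50 mm across, fixed on, by which it can be gripped. About 200 g. Origin: centre of its underside; z up.
- bottle: Dye bottle, upright: round brown body 50 mm across up to 74 mm, sloping shoulder to 92 mm, then a slender black cap, 30 mm across, from 92 to 134 mm (its top), fixed on, by which it can be gripped. About 170 g. Origin: centre of its underside; z up.
- tin: Solvent tin, upright: rectangular bare-steel tin with a paper band, 40 mm along its own x, 52 mm along its own y, flat shoulder at 108 mm, with a small round black screw cap, 24 mm across, in the middle of the top up to 128 mm. Grip the body near its shoulder across the 40 mm. About 200 g. Origin: centre of its underside; z up.
- jar: Squat jar of shoe cream, upright: amber glass with a wide black screw lid (from 34 mm up) and a paper disc on the lid; 60 mm across, 54 mm tall, straight-sided. About 160 g. Origin: centre of its underside; z up.
- caddy: Wooden caddy, fixed: 156 mm along x (away from the robot), 228 along y; origin: centre of its underside. Six compartments 68 mm square inside, centres x -36 (front) or +36 (back), y -72, 0 or +72. Floor 6 mm up; dividers 4 thick, to 22; walls 8 thick, to 32. Jar: middle back. Tall containers, order varies: the other two back ones and the middle front. Low things: front corners.
- tray: Shallow pressed-steel tray, empty, fixed on the bench: 280 mm along its x by 130 mm along its y, walls 3 mm thick and 12 mm high with a 5 mm thick rolled rim, floor 3 mm above the bench. Origin: centre of its underside, on the bench.
- mat: Round black rubber mat, fixed on the bench, 92 mm across, 4 mm thick. Origin: centre of its underside, on the bench.
- polish: Flat round polish tin, 60 mm across, 22 mm tall, lying in a front corner compartment of the caddy; stays there. Origin: centre of its underside.
- wax: Small block of wax in a paper band, 36 x 52 x 22 mm, in the other front corner compartment of the caddy; stays there. Origin: centre of its underside.
- brush: Shoe brush lying bristles down just beyond the rubber mat (its middle about 100 mm from the mat's centre, away from the robot): 46 mm along its x, 152 mm along its y, 38 mm tall; stays there. Origin: centre of its underside.
There are look-alikes about, which are no part of the job. Leave any blue or purple look-alike of the aerosol alone. What is shaped like the bottle but purple is not meant.

How it is judged:
By the outcome, as a careful person would: the job done as asked, in the order asked, and still so for the second after the job is handed in, with the robot touching nothing.
It also fails if it takes over 144 s, if anything falls off the work surface, if the arm or the gripper's body presses on something with over 40 N, if the wrist force passes 120 N, or if a joint passes its speed limit or range.

### The arm

A 7-joint arm with a two-finger parallel gripper is mounted at the origin on the work surface. World frame = base frame: x ahead of the robot, y to its left, z up, the work surface at z = 0. Lengths are in m, angles in rad, forces in N, time in s.
With the tool pointing down it reaches from about 0.4 to 0.85 m from the base axis. Payload 4.5 kg.
Tool frame: the origin (TCP) lies between the finger pads; the fingertips stand 11 mm ahead of it and the grasp point (between the pads) lies 8 mm behind it (r.nose_length is the distance from the TCP to the fingertips, in m); z points along the fingers, y is the line along which they close (so a half turn about z gives the same grasp; the last joint's range is limited). The gripper opens to 88 mm and grips with 3 to 60 N. Pads are 18 mm wide; open, the fingers measure 123 mm over their backs; the gripper's body (75 mm by 187 mm) begins 45 mm behind the grasp point.
Start: joints at [-1.196, 0.689, -0.195, 1.565, 0.157, 0.902, -0.215], TCP at [0.209, 0.589, 0.25] pointing down, gripper open.
Joint ranges: [-3.01, 3.01], [-0.46, 2.08], [-1.47, 1.51], [0.13, 2.56], [-1, 4.14], [0.04, 2.09], [-2.66, 2.66]. Speed limits (rad/s): [2.57, 2.57, 3.14, 3.14, 3.14, 3.14, 3.14].

### API

Orientations are given as a unit quaternion [x, y, z, w].
In Python, from plant import get_state, snapshot, camera_model, r gives the robot as it stands.
- The arm moves only by the shell command python3 -m inch 'ROWS' [FORCE]. ROWS is text: rows parted by semicolons, each of 7 numbers parted by spaces: the opening, from -1 (shut) to 1 (fully open), then the shift along the tool's x, y, z in m, then the turn, a rotation vector about the tool's x, y, z in rad. A call has 1 to 20 rows; each row shifts and turns the commanded pose from where the row before left it, along the tool's axes as they then stand; what a row does not reach is not made up. A row lasts 1/12 s, in which the tool goes at most 41.7 mm and 7.16 degrees, less where a joint would pass 70% of its speed; a pose out of reach is approached as far as the arm can. A call is refused whole if a number of a shift passes 0.0417 or a number of a turn 0.125, either way. A call with a gripper value outside its range is refused whole. The fingers move at their own pace and stop on an object; FORCE is the grip in N (left out, the last holds). Time passes only in rows, so rows that do not move let the fingers close. It gives the time, the measured TCP pose, the force, the opening and the grip force at its end, in the units of the state.
- get_state(): the state, without advancing time (a new reading comes with each control period).
- snapshot(name): name is "scene" or "top" or "wrist"; returns (picture, depth): 400x640x3 uint8, red, green, blue; 400x640 float32, m along the optical axis (not along the pixel's ray), 0 where there is no reading.
- camera_model(name): a dict with "intrinsics" (3x3 intrinsics, pixels), "dist" ([k1, k2, p1, p2, k3] as OpenCV has them; the pictures are not rectified), "view" (4x4, takes a point from world to camera coordinates). Camera axes: x right, y down, z forward; pixel columns grow to the right and rows downward; lengths in m; the calibration is good to about 2 mm. A picture is of the moment at which its call begins: read the wrist's pose just before it. camera_model takes no time and is no camera call; for the wrist camera it gives the pose at the moment of the call.
- r.finish_job(): hands the job in; it is judged then, once.
The state is a dict: "clock": time; "q": joint angles; "qd": joint speeds; "joint_torque": joint torques, N m; "tool_pos": TCP position; "eef_rot": TCP orientation; "contact_force": force on the tool from outside, world axes, zero at the start; "moment": the same for the moment, N m; "opening": opening from 0.0 (shut) to 1.0 (fully open); "finger_force": force on a finger pad.
Only numpy, scipy, OpenCV 4.12 (cv2) and the standard library are available. Lean on these libraries where they do the work, as an engineer would, in place of code of your own. Each camera call takes 0.05 s, during which the arm holds its last target. There are 200 camera calls.

## Working session

There is one attempt and no reset: what is moved stays moved. The work goes in short steps, Python scripts to look and compute and a shell command to move; the robot and the scene stay as the last step left them, time stands still between calls to the robot, and variables do not carry over. Pictures are saved under pics/ and viewed, at most 14 in all, crops included, and the job is handed in when it is done.

```bash
mkdir -p pics; ls; python3 - <<'E'
from plant import get_state, snapshot, camera_model, r
import cv2,numpy as np
s=get_state();print(s)
for n in("scene","top"):
    p,d=snapshot(n);cv2.imwrite(f"pics/{n}0.png",p[:,:,::-1]);np.savez(f"{n}0.npz",p=p,d=d)
    m=camera_model(n);print(n,m)
print(camera_model("wrist"))
E
```

```text
pics
{'clock': 0.0, 'q': array([-1.19618552,  0.68999068, -0.19453468,  1.5663533 ,  0.15730421,
        0.90249528, -0.2150865 ]), 'qd': array([ 0.00022227,  0.00061668,  0.00132656, -0.0004648 , -0.00066677,
       -0.00029676, -0.00109098]), 'joint_torque': array([-1.65541455e-04, -5.27570128e+01, -1.26679871e+00, -1.53426629e+01,
       -5.25793608e-02,  6.72435388e-03,  1.78283722e-04]), 'tool_pos': array([0.20873631, 0.58845629, 0.24890389]), 'eef_rot': array([ 1.69523856e-01,  9.85525648e-01, -9.21517456e-04, -9.55925156e-05]), 'contact_force': array([-0.21851236, -0.1854221 ,  0.96730605]), 'moment': array([0.03515008, 0.01406887, 0.03893452]), 'finger_force': 0.0, 'opening': 0.9980360072979363}
scene {'intrinsics': array([[486.45796695,   0.        , 313.49975287],
       [  0.        , 486.45796695, 190.42359317],
       [  0.        ,   0.        ,   1.        ]]), 'dist': array([0.03547725, 0.        , 0.        , 0.        , 0.        ]), 'view': array([[-0.36843654,  0.92955484, -0.01350244,  0.19504294],
       [ 0.73594584,  0.28276234, -0.61516597, -0.33741348],
    
[... 435 characters left out ...]
1770765],
       [-0.98893669, -0.00795418, -0.14812478,  0.49622642],
       [ 0.1483002 , -0.03041636, -0.98847453,  0.83043208],
       [ 0.        ,  0.        ,  0.        ,  1.        ]])}
{'intrinsics': array([[343.84041468,   0.        , 317.09955685],
       [  0.        , 343.84041468, 201.5179013 ],
       [  0.        ,   0.        ,   1.        ]]), 'dist': array([-0.00679832,  0.        ,  0.        ,  0.        ,  0.        ]), 'view': array([[ 0.33442442,  0.94242135, -0.00151669, -0.62346341],
       [ 0.8978999 , -0.31813605,  0.30424534, -0.04336409],
       [ 0.28624479, -0.10310891, -0.9525925 ,  0.38999431],
       [ 0.        ,  0.        ,  0.        ,  1.        ]])}
```

View pics/scene0.png

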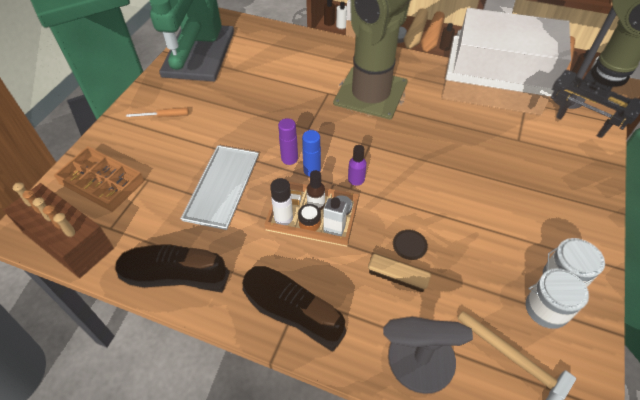

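View pics/top0.png

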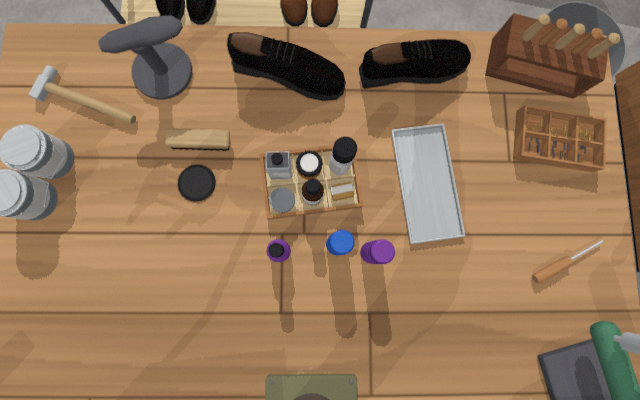

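The scene shows the caddy with the tin at top-view (278,163), the jar at (309,163), the aerosol at (343,150) and the bottle at (313,190). The tray is at (428,183), the mat at (197,182) and the brush at (198,139).

Possible mix-ups:
- **Aerosol:** black-capped can (343,150), against blue (341,242) and purple (378,252). I choose the black-capped one.
- **Bottle:** brown one (313,190), against purple (278,250). I choose the brown one.

```bash
cat > h.py <<'E'
import numpy as np,cv2
from plant import get_state,snapshot,camera_model,r
def ray(m,uv):
    K=m["intrinsics"];n=cv2.undistortPoints(np.array(uv,float).reshape(-1,1,2),K,m["dist"]).reshape(-1,2)
    V=m["view"];R=V[:3,:3];c=-R.T@V[:3,3]
    return c,np.c_[n,np.ones(len(n))]@R
def onplane(m,uv,z):
    c,d=ray(m,uv);return c+d*((z-c[2])/d[:,2])[:,None]
def cloud(m,d):
    v,u=np.mgrid[:d.shape[0],:d.shape[1]];c,k=ray(m,np.c_[u.ravel(),v.ravel()])
    return (c+k*d.ravel()[:,None]).reshape(*d.shape,3)
E
python3 - <<'E'
from h import *
np.set_printoptions(precision=4,suppress=True)
z=np.load("top0.npz");p,d=z["p"],z["d"];m=camera_model("top")
P=cloud(m,d)
def reg(name,x0,y0,x1,y1,zlo,zhi):
    Q=P[y0:y1,x0:x1];k=(Q[...,2]>zlo)&(Q[...,2]<zhi)&(d[y0:y1,x0:x1]>0)
    q=Q[k];
    if len(q)<5: print(name,len(q));return
    print(name,len(q),"mean",q.mean(0),"rect",cv2.minAreaRect((q[:,:2]*1000).astype(np.float32)),"z98",np.percentile(q[:,2],[2,98]))
reg("aer",320,125,365,180,.148,.165)
reg("bot",298,172,328,210,.132,.148)
reg("tincap",262,145,292,185,.127,.14)
reg("tinsh",262,145,292,185,.105,.120)
reg("jar",292,145,328,182,.05,.068)
reg("polish",265,180,300,218,.022,.032)
reg("wax",328,170,360,210,.022,.032)
reg("brush",160,120,235,155,.03,.045)
reg("blue",320,225,360,262,.145,.17)
reg("purA",360,235,400,270,.145,.17)
reg("purB",262,235,295,268,.12,.15)
# mat
g=cv2.cvtColor(p,cv2.COLOR_RGB2GRAY)
k=np.zeros_like(g);k[160:206,174:220]=(g[160:206,174:220]<60)
c=max(cv2.findContours(k,0,1)[0],key=cv2.contourArea)[:,0]
q=onplane(m,c,.004);print("mat",cv2.minEnclosingCircle((q[:,:2]*1000).astype(np.float32)))
print("tray rect px",[tuple(x) for x in onplane(m,[(393,129),(443,125),(464,235),(411,243)],.012)])
print("caddy", onplane(m,[(263,153),(353,148),(360,207),(267,217)],.032))
hsv=cv2.cvtColor(p,cv2.COLOR_RGB2HSV);k=((hsv[...,1]<60)&(hsv[...,2]>100)).astype(np.uint8);k[:, :380]=0;k[:,480:]=0;k[:110]=0;k[260:]=0
c=max(cv2.findContours(k,0,1)[0],key=cv2.contourArea)[:,0];q=onplane(m,c,.012);print("tray",cv2.minAreaRect((q[:,:2]*1000).astype(np.float32)))
cv2.imwrite("pics/crop1.png",cv2.resize(p[110:280,240:480,::-1],None,fx=3.3,fy=3.3,interpolation=cv2.INTER_CUBIC))
E
```

```text
aer 446 mean [ 0.5902 -0.065   0.1558] rect ((591.1243896484375, -65.26170349121094), (48.28036117553711, 47.611385345458984), 15.564823150634766) z98 [0.1495 0.1588]
bot 165 mean [0.5145 0.0007 0.1399] rect ((514.44287109375, 0.7505817413330078), (27.97576141357422, 26.956268310546875), 0.4143978953361511) z98 [0.1331 0.1427]
tincap 100 mean [0.5731 0.077  0.1342] rect ((573.589599609375, 77.60211181640625), (22.345983505249023, 21.03695297241211), 1.8342723846435547) z98 [0.1276 0.1372]
tinsh 344 mean [0.5709 0.0759 0.1152] rect ((573.843994140625, 77.34576416015625), (40.302391052246094, 52.06991958618164), 1.3485655784606934) z98 [0.1076 0.1195]
jar 540 mean [0.5819 0.0088 0.0605] rect ((582.5685424804688, 8.039056777954102), (58.774932861328125, 60.313446044921875), 2.1795246601104736) z98 [0.0543 0.0634]
polish 650 mean [0.5013 0.0708 0.0281] rect ((503.1669006347656, 70.32234191894531), (88.41548156738281, 80.09140014648438), 1.5053648948669434) z98 [0.0225 0.0317]
wax 492 mean [ 0.5233 -0.0731  0.0281] rect ((525.68017578125, -74.23300170898438), (73.6107177734375, 95.4302520
[... 698 characters left out ...]
1371]
mat ((544.0729370117188, 280.3407287597656), 45.35984802246094)
tray rect px [(np.float64(0.6824127404960955), np.float64(-0.2005758526441335), np.float64(0.01200000000000001)), (np.float64(0.694959512321557), np.float64(-0.3274455338680355), np.float64(0.01200000000000001)), (np.float64(0.41989902289420267), np.float64(-0.365596360449346), np.float64(0.01200000000000001)), (np.float64(0.4003760568198125), np.float64(-0.23621173411111906), np.float64(0.01200000000000001))]
caddy [[ 0.6112  0.1176  0.032 ]
 [ 0.6261 -0.0975  0.032 ]
 [ 0.4832 -0.1125  0.032 ]
 [ 0.4582  0.1044  0.032 ]]
tray ((549.6254272460938, -281.155517578125), (286.5830078125, 136.9246826171875), 7.848252773284912)
```

View pics/crop1.png

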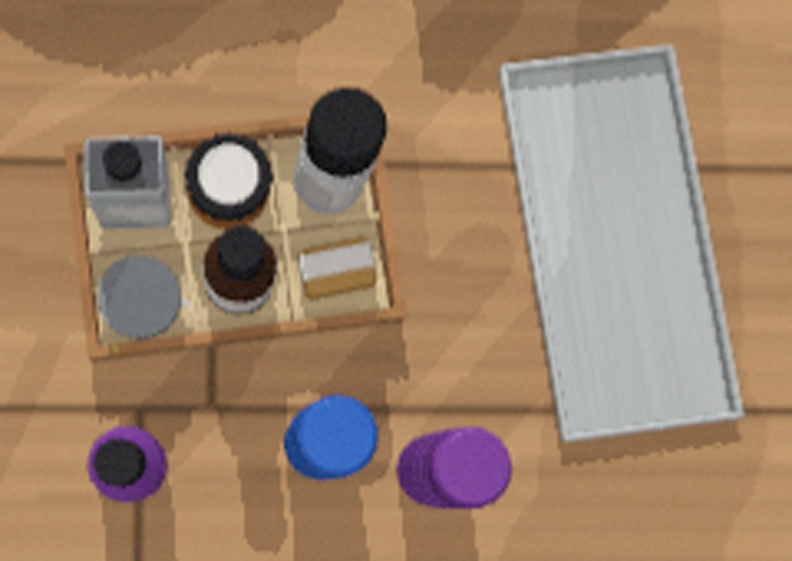

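The crop confirms the choice: black-capped aluminium aerosol at back right, brown bottle at middle front, tin at back left and jar at middle back. The coloured look-alikes stand outside the caddy. First I align the tool's y with the caddy and tray, about 96.5° from x.

```bash
cat >> h.py <<'E'
from scipy.spatial.transform import Rotation as Ro
def need(x,y,z,ydeg):
    "shift in tool axes after the turn, and the turn about tool z"
    s=get_state();R=Ro.from_quat(s["eef_rot"]).as_matrix()
    a=np.degrees(np.arctan2(R[1,1],R[0,1]));t=(ydeg-a+90)%180-90
    A=np.radians(a+t);yv=np.array([np.cos(A),np.sin(A),0]);zv=np.array([0,0,-1.]);xv=np.cross(yv,zv)
    dv=np.array([x,y,z])-s["tool_pos"]
    print("t%.2f pos"%s["clock"],s["tool_pos"].round(4),"turn",-np.radians(t).round(3),"shift(before turn)",(R.T@dv).round(4),"(after)",[round(float(v@dv),4) for v in(xv,yv,zv)],"tilt",R[:,2].round(3),"q",s["q"].round(2),"open",round(s["opening"],3),"f",round(s["finger_force"],1))
E
python3 -m inch '1 0 0 0 0 0 -0.113; 1 0 0 0 0 0 -0.113; 1 0 0 0 0 0 -0.113; 1 0 0 0 0 0 -0.113; 1 0 0 0 0 0 0'
python3 -c "
from h import *
need(.5905,-.065,.249,96.5)"
```

```text
clock: 0.52
tool_pos: [0.209, 0.5886, 0.2492]
eef_rot: [-0.057, 0.998, -0.0, -0.0]
contact_force: [-0.1, -1.0, -0.9]
opening: 1.0
finger_force: 0.0
t0.52 pos [0.209  0.5886 0.2492] turn 0.0 shift(before turn) [-3.048e-01 -6.928e-01  6.000e-04] (after) [-0.3051, -0.6926, 0.0002] tilt [-0.001 -0.001 -1.   ] q [-1.12  0.7  -0.33  1.56  0.26  0.92  0.15] open 1.0 f 0.0
```

```bash
python3 -m inch '1 -.016 -.0365 0 0 0 0;1 -.016 -.0365 0 0 0 0;1 -.016 -.0365 0 0 0 0;1 -.016 -.0365 0 0 0 0;1 -.016 -.0365 0 0 0 0;1 -.016 -.0365 0 0 0 0;1 -.016 -.0365 0 0 0 0;1 -.016 -.0365 0 0 0 0;1 -.016 -.0365 0 0 0 0;1 -.016 -.0365 0 0 0 0;1 -.016 -.0365 0 0 0 0;1 -.016 -.0365 0 0 0 0;1 -.016 -.0365 0 0 0 0;1 -.016 -.0365 0 0 0 0;1 -.016 -.0365 0 0 0 0;1 -.016 -.0365 0 0 0 0;1 -.016 -.0365 0 0 0 0;1 -.016 -.0365 0 0 0 0;1 -.016 -.0365 0 0 0 0;1 0 0 0 0 0 0'
python3 - <<'E'
from h import *
np.set_printoptions(precision=4,suppress=True)
need(.5905,-.065,.126,96.5)
m=camera_model("wrist");p,d=snapshot("wrist");cv2.imwrite("pics/w1.png",p[:,:,::-1])
P=cloud(m,d);k=(P[...,2]>.145)&(P[...,2]<.17)&(d>0)&(abs(P[...,0]-.59)<.05)&(abs(P[...,1]+.065)<.05)
q=P[k];print(len(q),q.mean(0),cv2.minAreaRect((q[:,:2]*1000).astype(np.float32)))
E
```

```text
clock: 2.18
tool_pos: [0.5908, -0.0769, 0.2488]
eef_rot: [-0.047, 0.999, -0.003, 0.001]
contact_force: [0.7, -0.8, -0.4]
opening: 1.003
finger_force: 0.0
t2.18 pos [ 0.5908 -0.0769  0.2488] turn -0.018 shift(before turn) [-0.0007  0.0127  0.1228] (after) [-0.0011, 0.0119, 0.1228] tilt [ 0.002 -0.006 -1.   ] q [ 0.28  0.67 -0.4   1.65  0.32  0.88  1.42] open 1.003 f 0.0
3674 [ 0.5895 -0.0677  0.1551] ((591.4700927734375, -67.50885772705078), (48.898834228515625, 48.802032470703125), 6.445943355560303)
```

View pics/w1.png

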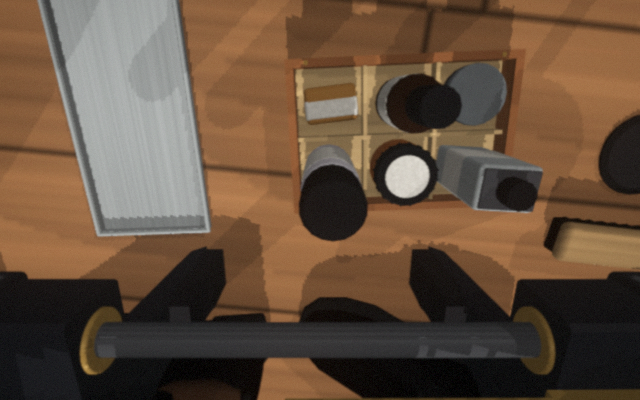

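The wrist picture shows the cap at (334,205), agreeing with the top-view estimate. Descending to grip it.

```bash
python3 -m inch '1 0 .0105 0 0 0 -.018;1 0 0 0 0 0 0;1 0 0 .035 0 0 0;1 0 0 .035 0 0 0;1 0 0 .03 0 0 0;1 0 0 .015 0 0 0;1 0 0 .008 0 0 0;1 0 0 0 0 0 0;1 0 0 0 0 0 0'
python3 -c "
from h import *
need(.5912,-.0665,.126,96.5)"
```

```text
clock: 2.98
tool_pos: [0.5871, -0.0544, 0.1274]
eef_rot: [-0.065, 0.998, 0.0, 0.0]
contact_force: [0.1, 0.5, -0.2]
opening: 1.004
finger_force: 0.0
t2.98 pos [ 0.5871 -0.0544  0.1274] turn 0.018 shift(before turn) [-0.0025 -0.0126  0.0014] (after) [-0.0027, -0.0125, 0.0014] tilt [ 0.001  0.001 -1.   ] q [ 0.2   0.82 -0.33  1.77  0.42  0.62  1.32] open 1.004 f 0.0
```

```bash
python3 -m inch '1 -.0025 -.0125 .0015 0 0 .018;1 0 0 0 0 0 0;1 0 0 0 0 0 0;-1 0 0 0 0 0 0;-1 0 0 0 0 0 0;-1 0 0 0 0 0 0;-1 0 0 0 0 0 0;-1 0 0 0 0 0 0;-1 0 0 0 0 0 0;-1 0 0 0 0 0 0;-1 0 0 0 0 0 0' 20
python3 -c "
from h import *
need(.634,-.269,.186,97.85)"
```

```text
clock: 3.9
tool_pos: [0.5909, -0.0677, 0.1252]
eef_rot: [-0.056, 0.998, 0.0, 0.0]
contact_force: [0.0, 1.5, -0.5]
opening: 0.562
finger_force: 20.0
t3.90 pos [ 0.5909 -0.0677  0.1252] turn -0.025 shift(before turn) [-0.0204 -0.2049 -0.0609] (after) [-0.0152, -0.2053, -0.0608] tilt [ 0.  0. -1.] q [ 0.22  0.83 -0.33  1.76  0.42  0.62  1.33] open 0.562 f 20.0
```

```bash
python3 -m inch '-1 0 0 -.01 0 0 0;-1 0 0 -.025 0 0 0;-1 0 0 -.025 0 0 0;-1 -.002 -.012 0 0 0 0;-1 -.003 -.025 0 0 0 0;-1 -.003 -.03 0 0 0 -.025;-1 -.003 -.035 0 0 0 0;-1 -.002 -.035 0 0 0 0;-1 -.002 -.03 0 0 0 0;-1 -.002 -.025 0 0 0 0;-1 0 -.013 0 0 0 0;-1 0 0 0 0 0 0;-1 0 0 0 0 0 0;-1 0 0 0 0 0 0'
python3 -c "
from h import *
need(.634,-.269,.1225,97.85)"
```

```text
clock: 5.07
tool_pos: [0.6339, -0.2662, 0.185]
eef_rot: [-0.07, 0.998, 0.001, -0.0]
contact_force: [1.0, -0.4, -2.2]
opening: 0.561
finger_force: 20.0
t5.07 pos [ 0.6339 -0.2662  0.185 ] turn 0.002 shift(before turn) [ 0.0003 -0.003   0.0625] (after) [0.0003, -0.0028, 0.0625] tilt [-0.001  0.003 -1.   ] q [ 0.53  0.87 -0.41  1.41  0.38  0.95  1.74] open 0.561 f 20.0
```

```bash
python3 -m inch '-1 0 -.002 .02 0 0 0;-1 0 0 .02 0 0 0;-1 0 0 .012 0 0 0;-1 0 0 .005 0 0 0;-1 0 0 .003 0 0 0;-1 0 0 .002 0 0 0;-1 0 0 0 0 0 0;-1 0 0 0 0 0 0'
python3 -c "
from h import *
need(.634,-.269,.1225,97.85)"
```

```text
clock: 5.73
tool_pos: [0.6348, -0.2712, 0.1241]
eef_rot: [-0.068, 0.998, -0.0, 0.001]
contact_force: [0.1, 0.3, -2.0]
opening: 0.559
finger_force: 20.0
t5.73 pos [ 0.6348 -0.2712  0.1241] turn -0.001 shift(before turn) [0.0005 0.0023 0.0016] (after) [0.0005, 0.0023, 0.0016] tilt [ 0.002 -0.    -1.   ] q [ 0.53  0.94 -0.39  1.44  0.42  0.84  1.71] open 0.559 f 20.0
```

```bash
python3 -m inch '-1 0 0 .001 0 0 0;-1 0 0 .001 0 0 0;-1 0 0 0 0 0 0;-1 0 0 0 0 0 0'
```

```text
clock: 6.07
tool_pos: [0.6349, -0.2713, 0.1221]
eef_rot: [-0.068, 0.998, -0.0, 0.001]
contact_force: [-0.2, 0.9, 3.8]
opening: 0.562
finger_force: 20.0
```

```bash
python3 -m inch '0.4 0 0 0 0 0 0;0.4 0 0 0 0 0 0;1 0 0 0 0 0 0;1 0 0 0 0 0 0;1 0 0 0 0 0 0;1 0 0 -.02 0 0 0;1 0 0 -.035 0 0 0;1 0 0 -.035 0 0 0;1 0 0 -.03 0 0 0;1 .009 .032 0 0 0 0;1 .009 .032 0 0 0 0;1 .009 .032 0 0 0 0;1 .009 .032 0 0 0 0;1 .009 .032 0 0 0 0;1 .009 .032 0 0 0 0;1 .009 .032 0 0 0 0;1 .009 .032 0 0 0 0;1 .010 .030 0 0 0 0;1 0 0 0 0 0 0'
python3 -m inch '1 0 0 0 0 0 0;1 0 0 0 0 0 0;1 0 0 0 0 0 0'
python3 - <<'E'
from h import *
np.set_printoptions(precision=4,suppress=True)
m=camera_model("wrist");p,d=snapshot("wrist");
P=cloud(m,d);k=(P[...,2]>.13)&(P[...,2]<.15)&(d>0)&(abs(P[...,0]-.515)<.03)&(abs(P[...,1])<.03)
q=P[k];print(len(q),q.mean(0),cv2.minAreaRect((q[:,:2]*1000).astype(np.float32)))
m=camera_model("top");p,d=snapshot("top");cv2.imwrite("pics/t2.png",p[100:280,160:480,::-1]);P=cloud(m,d)
k=(P[...,2]>.13)&(P[...,2]<.165)&(d>0)&(abs(P[...,0]-.635)<.05)&(abs(P[...,1]+.271)<.05)
q=P[k];print("aer",len(q),cv2.minAreaRect((q[:,:2]*1000).astype(np.float32)))
need(.5145,.0007,.114,96.5)
E
```

```text
clock: 7.65
tool_pos: [0.5114, 0.0082, 0.2418]
eef_rot: [-0.073, 0.997, 0.002, -0.001]
contact_force: [-0.1, 0.2, 0.9]
opening: 0.999
finger_force: 0.0
clock: 7.9
tool_pos: [0.5147, -0.0006, 0.2411]
eef_rot: [-0.067, 0.998, -0.0, 0.0]
contact_force: [-0.1, -0.2, 0.2]
opening: 0.998
finger_force: 0.0
1321 [ 0.5139 -0.0012  0.1392] ((514.9698486328125, -1.09222412109375), (29.265748977661133, 28.955734252929688), 51.26696014404297)
aer 0 ((0.0, 0.0), (0.0, 0.0), 0.0)
t8.00 pos [ 0.5146 -0.0005  0.241 ] turn 0.02 shift(before turn) [-0.      0.0013  0.127 ] (after) [-0.0, 0.0012, 0.127] tilt [ 0. -0. -1.] q [ 0.18  0.58 -0.42  1.9   0.34  0.73  1.26] open 0.999 f 0.0
```

View pics/t2.png

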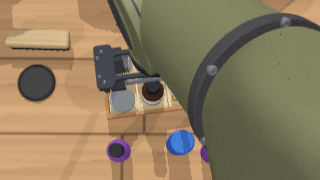

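The top view is blocked by the arm over the tray, but the wrist estimate agrees for the bottle. I'll descend and grip, and check the aerosol with the scene camera.

```bash
python3 -m inch '1 0 0 .02 0 0 .02;1 0 0 .035 0 0 0;1 0 0 .035 0 0 0;1 0 0 .02 0 0 0;1 0 0 .01 0 0 0;1 0 0 .007 0 0 0;1 0 0 0 0 0 0;1 0 0 0 0 0 0;-1 0 0 0 0 0 0;-1 0 0 0 0 0 0;-1 0 0 0 0 0 0;-1 0 0 0 0 0 0;-1 0 0 0 0 0 0;-1 0 0 0 0 0 0;-1 0 0 0 0 0 0;-1 0 0 0 0 0 0;-1 0 0 0 0 0 0;-1 0 0 0 0 0 0;-1 0 0 0 0 0 0' 20
python3 - <<'E'
from h import *
need(.553,-.281,.174,97.85)
p,d=snapshot("scene");cv2.imwrite("pics/s2.png",cv2.resize(p[100:300,100:400,::-1],None,fx=2,fy=2))
m=camera_model("scene");P=cloud(m,d);k=(P[...,2]>.147)&(P[...,2]<.165)&(d>0)&(abs(P[...,0]-.635)<.05)&(abs(P[...,1]+.271)<.05)
q=P[k];print("aer",len(q),cv2.minAreaRect((q[:,:2]*1000).astype(np.float32)),q[:,2].max())
E
```

```text
clock: 9.58
tool_pos: [0.5141, 0.0009, 0.1142]
eef_rot: [-0.058, 0.998, -0.0, -0.0]
contact_force: [-0.2, -0.0, 0.9]
opening: 0.341
finger_force: 20.0
t9.58 pos [0.5141 0.0009 0.1142] turn -0.021 shift(before turn) [-0.0059 -0.2845 -0.0598] (after) [-0.0, -0.2846, -0.0598] tilt [-0. -0. -1.] q [ 0.07  0.78 -0.27  2.01  0.48  0.42  1.12] open 0.341 f 20.0
aer 225 ((638.269287109375, -264.73248291015625), (48.76815414428711, 47.822349548339844), 57.06647491455078) 0.1568644914998567
```

View pics/s2.png

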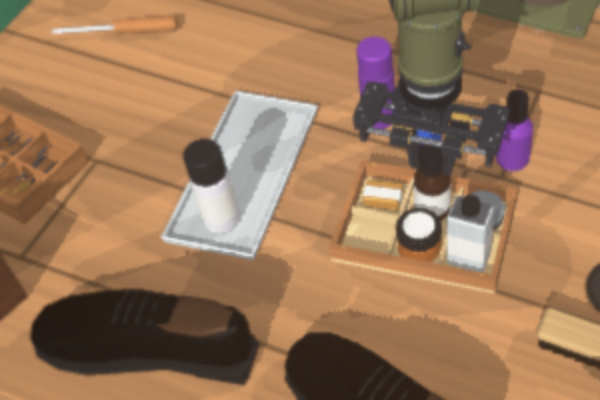

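The scene shows the aerosol upright in the tray and the bottle gripped. Moving the bottle to the tray middle.

```bash
python3 -m inch '-1 0 0 -.01 0 0 0;-1 0 0 -.025 0 0 0;-1 0 0 -.025 0 0 0;-1 0 -.012 0 0 0 -.021;-1 0 -.025 0 0 0 0;-1 0 -.035 0 0 0 0;-1 0 -.036 0 0 0 0;-1 0 -.036 0 0 0 0;-1 0 -.036 0 0 0 0;-1 0 -.035 0 0 0 0;-1 0 -.033 0 0 0 0;-1 0 -.024 0 0 0 0;-1 0 -.012 0 0 0 0;-1 0 0 0 0 0 0;-1 0 0 0 0 0 0;-1 0 0 0 0 0 0;-1 0 0 0 0 0 0'
python3 -c "
from h import *
need(.553,-.281,.1115,97.85)"
```

```text
clock: 11.05
tool_pos: [0.5531, -0.2773, 0.1745]
eef_rot: [-0.07, 0.998, 0.001, 0.0]
contact_force: [-0.0, -0.7, -2.1]
opening: 0.343
finger_force: 20.0
t11.05 pos [ 0.5531 -0.2773  0.1745] turn 0.004 shift(before turn) [ 0.0006 -0.0037  0.0629] (after) [0.0006, -0.0036, 0.063] tilt [-0.     0.002 -1.   ] q [ 0.63  0.8  -0.44  1.65  0.44  0.8   1.71] open 0.343 f 20.0
```

```bash
python3 -m inch '-1 0 0 .02 0 0 0;-1 0 0 .02 0 0 0;-1 0 0 .012 0 0 0;-1 0 0 .005 0 0 0;-1 0 0 .003 0 0 0;-1 0 0 .002 0 0 0;-1 0 0 0.001 0 0 0;-1 0 0 .0005 0 0 0;-1 0 0 0 0 0 0;-1 0 0 0 0 0 0'
```

```text
clock: 11.88
tool_pos: [0.5531, -0.2805, 0.1112]
eef_rot: [-0.068, 0.998, -0.0, 0.0]
contact_force: [0.7, 0.2, 0.0]
opening: 0.338
finger_force: 20.0
```

```bash
python3 -m inch '0.2 0 0 0 0 0 0;0.2 0 0 0 0 0 0;1 0 0 0 0 0 0;1 0 0 0 0 0 0;1 0 0 0 0 0 0;1 0 0 -.02 0 0 0;1 0 0 -.035 0 0 0;1 0 0 -.035 0 0 0;1 0 0 -.035 0 0 0;1 -.007 .035 0 0 0 0;1 -.007 .035 0 0 0 0;1 -.007 .035 0 0 0 0;1 -.007 .035 0 0 0 0;1 -.007 .035 0 0 0 0;1 -.007 .035 0 0 0 0;1 -.007 .035 0 0 0 0;1 -.007 .035 0 0 0 0;1 -.007 .035 0 0 0 0;1 -.007 .035 0 0 0 0'
python3 -m inch '1 0 0 0 0 0 .12;1 0 0 0 0 0 .12;1 0 0 0 0 0 .12;1 0 0 0 0 0 .12;1 0 0 0 0 0 .12;1 0 0 0 0 0 .12;1 0 0 0 0 0 .12;1 0 0 0 0 0 .12;1 0 0 0 0 0 .12;1 0 0 0 0 0 .12;1 0 0 0 0 0 .12;1 0 0 0 0 0 .12;1 0 0 0 0 0 .12;1 0 0 0 0 0 .12;1 0 0 0 0 0 0;1 0 0 0 0 0 0;1 0 0 0 0 0 0'
python3 - <<'E'
from h import *
np.set_printoptions(precision=4,suppress=True)
m=camera_model("wrist");p,d=snapshot("wrist");cv2.imwrite("pics/w3.png",p[:,:,::-1])
P=cloud(m,d)
for lo,hi in((.107,.122),(.127,.14)):
    k=(P[...,2]>lo)&(P[...,2]<hi)&(d>0)&(abs(P[...,0]-.574)<.045)&(abs(P[...,1]-.077)<.045)
    q=P[k];print(len(q),q.mean(0),cv2.minAreaRect((q[:,:2]*1000).astype(np.float32)),np.median(q[:,2]))
need(.574,.077,.092,1.4)
E
```

```text
clock: 13.47
tool_pos: [0.574, 0.0777, 0.2358]
eef_rot: [-0.069, 0.998, -0.0, 0.0]
contact_force: [-0.1, -0.9, -0.2]
opening: 1.0
finger_force: 0.0
clock: 14.88
tool_pos: [0.5741, 0.0761, 0.2357]
eef_rot: [0.696, 0.718, 0.0, -0.0]
contact_force: [0.0, 0.5, -0.4]
opening: 0.999
finger_force: 0.0
2299 [0.5746 0.0806 0.1152] ((574.5097045898438, 76.0406265258789), (39.926666259765625, 51.464603424072266), 2.6711714267730713) 0.11606818955017428
832 [0.5746 0.0766 0.1335] ((574.712646484375, 75.74095153808594), (22.948162078857422, 23.07045555114746), 18.649721145629883) 0.1337006059104794
t14.93 pos [0.5742 0.076  0.2357] turn 0.006 shift(before turn) [ 0.001  -0.0001  0.1437] (after) [0.001, -0.0001, 0.1437] tilt [-0.  0. -1.] q [-0.24  0.64  0.05  1.73 -0.05  0.77 -0.14] open 0.999 f 0.0
```

View pics/w3.png

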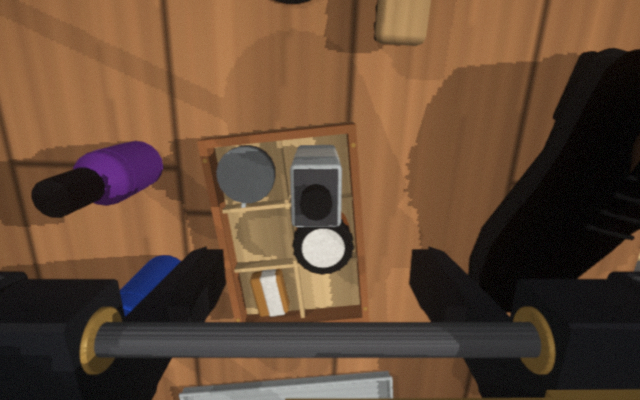

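The wrist view shows the tin centred below at (316,190), aligned with the tool. Descending.

```bash
python3 -m inch '1 0 0 .02 0 0 0;1 0 0 .035 0 0 0;1 0 0 .035 0 0 0;1 0 0 .03 0 0 0;1 0 0 .015 0 0 0;1 0 0 .0085 0 0 0;1 0 0 0 0 0 0;1 0 0 0 0 0 0;-1 0 0 0 0 0 0;-1 0 0 0 0 0 0;-1 0 0 0 0 0 0;-1 0 0 0 0 0 0;-1 0 0 0 0 0 0;-1 0 0 0 0 0 0;-1 0 0 0 0 0 0;-1 0 0 0 0 0 0;-1 0 0 0 0 0 0;-1 0 0 0 0 0 0' 25
python3 -c "
from h import *
need(.470,-.292,.167,97.85)"
```

```text
clock: 16.43
tool_pos: [0.5741, 0.076, 0.0923]
eef_rot: [0.697, 0.717, -0.0, -0.0]
contact_force: [-0.7, -0.1, 1.6]
opening: 0.446
finger_force: 24.9
t16.43 pos [0.5741 0.076  0.0923] turn 1.462 shift(before turn) [-0.3649 -0.1144 -0.0747] (after) [-0.1534, 0.3503, -0.0747] tilt [-0.  0. -1.] q [-0.23  0.86  0.03  1.83 -0.05  0.46 -0.13] open 0.446 f 24.9
```

```bash
python3 -m inch '-1 0 0 -.01 0 0 0;-1 0 0 -.025 0 0 0;-1 0 0 -.03 0 0 0;-1 0 0 -.015 0 0 0;-1 -.015 -.005 0 0 0 0;-1 -.03 -.009 0 0 0 0;-1 -.037 -.0117 0 0 0 0;-1 -.037 -.0117 0 0 0 0;-1 -.037 -.0117 0 0 0 0;-1 -.037 -.0117 0 0 0 0;-1 -.037 -.0117 0 0 0 0;-1 -.037 -.0117 0 0 0 0;-1 -.037 -.0117 0 0 0 0;-1 -.037 -.0117 0 0 0 0;-1 -.024 -.007 0 0 0 0;-1 0 0 0 0 0 0;-1 0 0 0 0 0 0'
python3 -m inch '-1 0 0 0 0 0 .12;-1 0 0 0 0 0 .12;-1 0 0 0 0 0 .12;-1 0 0 0 0 0 .12;-1 0 0 0 0 0 .12;-1 0 0 0 0 0 .12;-1 0 0 0 0 0 .12;-1 0 0 0 0 0 .12;-1 0 0 0 0 0 .12;-1 0 0 0 0 0 .12;-1 0 0 0 0 0 .12;-1 0 0 0 0 0 .12;-1 0 0 0 0 0 .022;-1 0 0 0 0 0 0;-1 0 0 0 0 0 0;-1 0 0 0 0 0 0'
python3 -c "
from h import *
need(.470,-.292,.0893,97.85)"
```

```text
clock: 17.85
tool_pos: [0.4688, -0.2942, 0.1725]
eef_rot: [0.699, 0.715, -0.0, 0.0]
contact_force: [0.4, 1.0, -2.1]
opening: 0.45
finger_force: 24.9
clock: 19.18
tool_pos: [0.4701, -0.2914, 0.1722]
eef_rot: [0.998, 0.07, 0.0, -0.0]
contact_force: [0.0, 0.6, -1.4]
opening: 0.453
finger_force: 24.9
t19.18 pos [ 0.4701 -0.2914  0.1722] turn 0.003 shift(before turn) [-0.0002  0.0006  0.0829] (after) [-0.0002, 0.0006, 0.0829] tilt [ 0.     0.001 -1.   ] q [ 0.26  0.74  0.36  1.88 -0.43  0.61 -0.54] open 0.453 f 24.9
```

```bash
python3 -m inch '-1 0 0 .02 0 0 0;-1 0 0 .025 0 0 0;-1 0 0 .02 0 0 0;-1 0 0 .009 0 0 0;-1 0 0 .004 0 0 0;-1 0 0 .003 0 0 0;-1 0 0 0.001 0 0 0;-1 0 0 .001 0 0 0;-1 0 0 0 0 0 0;-1 0 0 0 0 0 0'
```

```text
clock: 20.02
tool_pos: [0.4703, -0.2923, 0.0899]
eef_rot: [0.998, 0.068, 0.001, 0.0]
contact_force: [-0.4, -0.1, -2.1]
opening: 0.453
finger_force: 24.9
```

```bash
python3 -m inch '-1 0 0 .0008 0 0 0;-1 0 0 .0005 0 0 0;-1 0 0 0 0 0 0;-1 0 0 0 0 0 0'
```

```text
clock: 20.35
tool_pos: [0.4704, -0.2923, 0.0892]
eef_rot: [0.998, 0.068, 0.001, 0.0]
contact_force: [-0.2, 1.3, 6.7]
opening: 0.454
finger_force: 24.9
```

```bash
python3 -m inch '0.3 0 0 0 0 0 0;0.3 0 0 0 0 0 0;1 0 0 0 0 0 0;1 0 0 0 0 0 0;1 0 0 0 0 0 0;1 0 0 -.02 0 0 0;1 0 0 -.04 0 0 0;1 0 0 -.04 0 0 0;1 0 0 -.04 0 0 0;1 .0168 -.0313 0 0 0 0;1 .0168 -.0313 0 0 0 0;1 .0168 -.0313 0 0 0 0;1 .0168 -.0313 0 0 0 0;1 .0168 -.0313 0 0 0 0;1 .0168 -.0313 0 0 0 0;1 .0168 -.0313 0 0 0 0;1 .0168 -.0313 0 0 0 0;1 .0168 -.0313 0 0 0 0;1 0 0 0 0 0 .05'
python3 -m inch '1 0 0 0 0 0 0;1 0 0 0 0 0 0;1 0 0 0 0 0 0'
python3 - <<'E'
from h import *
np.set_printoptions(precision=4,suppress=True)
m=camera_model("wrist");p,d=snapshot("wrist");cv2.imwrite("pics/w4.png",p[:,:,::-1])
P=cloud(m,d)
k=(P[...,2]>.052)&(P[...,2]<.068)&(d>0)&(abs(P[...,0]-.582)<.05)&(abs(P[...,1]-.008)<.05)
q=P[k];print(len(q),q.mean(0),cv2.minAreaRect((q[:,:2]*1000).astype(np.float32)),np.median(q[:,2]))
k=(P[...,2]>.027)&(P[...,2]<.037)&(d>0)&(abs(P[...,0]-.545)<.12)&(abs(P[...,1]-.0)<.15)
print("rim",cv2.minAreaRect((P[k][:,:2]*1000).astype(np.float32)))
need(.582,.008,.040,95)
p,d=snapshot("scene");cv2.imwrite("pics/s4.png",cv2.resize(p[100:300,100:400,::-1],None,fx=2,fy=2))
E
```

```text
clock: 21.93
tool_pos: [0.5835, 0.0177, 0.2269]
eef_rot: [0.999, 0.049, 0.001, -0.003]
contact_force: [-0.3, 0.5, 0.1]
opening: 1.001
finger_force: 0.0
clock: 22.18
tool_pos: [0.5807, 0.0059, 0.228]
eef_rot: [0.999, 0.043, -0.0, 0.001]
contact_force: [-0.5, 0.1, -0.2]
opening: 0.997
finger_force: 0.0
3339 [0.5849 0.0066 0.0599] ((583.749267578125, 6.681282043457031), (60.80508041381836, 61.27892303466797), 84.79916381835938) 0.060016946271565175
rim ((522.9443359375, -1.69989013671875), (209.3258514404297, 228.70758056640625), 7.78480863571167)
t22.23 pos [0.5808 0.0057 0.228 ] turn -0.002 shift(before turn) [ 0.0015 -0.0023  0.188 ] (after) [0.0014, -0.0022, 0.188] tilt [-0.    -0.001 -1.   ] q [-0.38  0.71  0.51  1.75 -0.46  0.8  -1.13] open 0.999 f 0.0
```

View pics/w4.png

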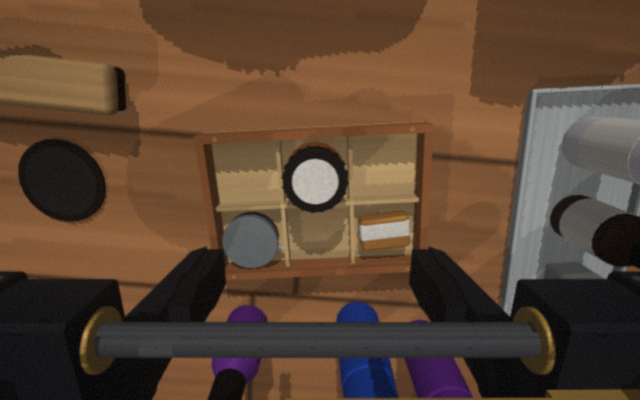

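View pics/s4.png

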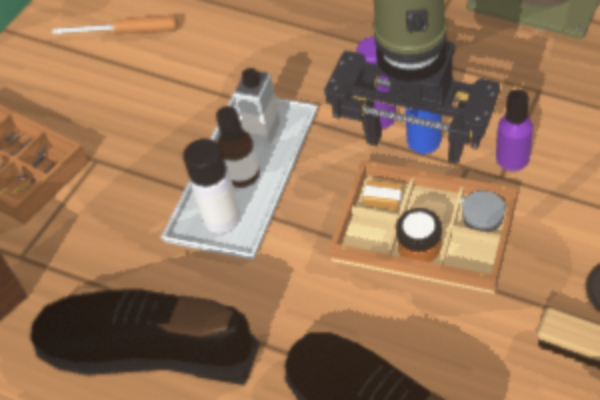

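All three stand upright in the tray (scene crop 210,190; 240,155; 255,105). The jar is clear at (315,178) in the wrist view. Descending on it.

```bash
python3 -m inch '1 .0028 -.001 .02 0 0 0;1 0 0 .035 0 0 0;1 0 0 .035 0 0 0;1 0 0 .035 0 0 0;1 0 0 .03 0 0 0;1 0 0 .02 0 0 0;1 0 0 .01 0 0 0;1 0 0 .003 0 0 0;1 0 0 0 0 0 0;1 0 0 0 0 0 0;-1 0 0 0 0 0 0;-1 0 0 0 0 0 0;-1 0 0 0 0 0 0;-1 0 0 0 0 0 0;-1 0 0 0 0 0 0;-1 0 0 0 0 0 0;-1 0 0 0 0 0 0;-1 0 0 0 0 0 0;-1 0 0 0 0 0 0' 20
python3 -c "
from h import *
need(.544,.2803,.09,95)"
```

```text
clock: 23.87
tool_pos: [0.5843, 0.0087, 0.0404]
eef_rot: [0.999, 0.043, 0.0, -0.0]
contact_force: [-1.2, -0.3, 6.0]
opening: 0.674
finger_force: 20.0
t23.87 pos [0.5843 0.0087 0.0404] turn -0.001 shift(before turn) [-0.0166 -0.274  -0.0496] (after) [-0.0165, -0.274, -0.0496] tilt [ 0.001  0.    -1.   ] q [-0.26  0.97  0.29  1.83 -0.62  0.43 -1.  ] open 0.674 f 20.0
```

```bash
python3 -m inch '-1 0 0 -.01 0 0 0;-1 0 0 -.02 0 0 0;-1 0 0 -.02 0 0 0;-1 -.001 -.012 0 0 0 0;-1 -.002 -.025 0 0 0 0;-1 -.002 -.035 0 0 0 0;-1 -.002 -.036 0 0 0 0;-1 -.002 -.036 0 0 0 0;-1 -.002 -.036 0 0 0 0;-1 -.002 -.035 0 0 0 0;-1 -.002 -.032 0 0 0 0;-1 -.0015 -.018 0 0 0 0;-1 0 -.009 0 0 0 0;-1 0 0 0 0 0 0;-1 0 0 0 0 0 0;-1 0 0 0 0 0 0'
python3 - <<'E'
from h import *
need(.544,.2803,.0385,95)
for n in("top",):
    p,d=snapshot(n);m=camera_model(n);cv2.imwrite("pics/t5.png",cv2.resize(p[100:240,120:340,::-1],None,fx=3,fy=3))
E
```

```text
clock: 25.2
tool_pos: [0.5442, 0.2776, 0.0899]
eef_rot: [0.999, 0.042, 0.0, 0.001]
contact_force: [0.1, -0.7, -1.6]
opening: 0.671
finger_force: 20.0
t25.20 pos [0.5442 0.2776 0.0899] turn -0.004 shift(before turn) [-0.     -0.0028  0.0514] (after) [0.0, -0.0027, 0.0514] tilt [ 0.    -0.002 -1.   ] q [-0.79  0.94  0.45  1.74 -0.66  0.61 -1.43] open 0.671 f 20.0
```

View pics/t5.png

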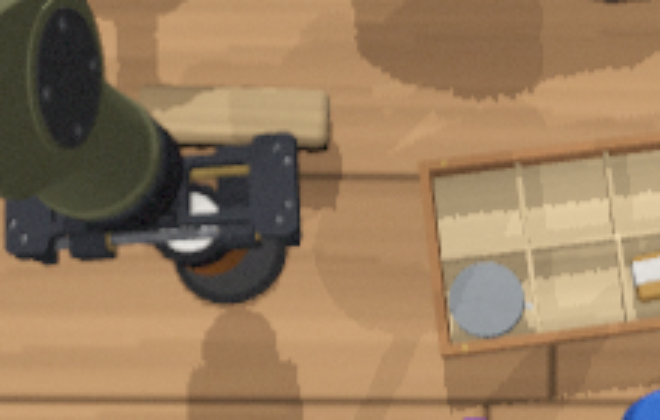

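The jar hangs over the mat (crop 230,260) and the gripper body stays above the brush. Lowering it.

```bash
python3 -m inch '-1 0 -.001 .015 0 0 0;-1 0 0 .015 0 0 0;-1 0 0 .01 0 0 0;-1 0 0 .005 0 0 0;-1 0 0 .003 0 0 0;-1 0 0 .002 0 0 0;-1 0 0 0.001 0 0 0;-1 0 0 0 0 0 0;-1 0 0 0 0 0 0'
```

```text
clock: 26.0
tool_pos: [0.544, 0.2815, 0.0394]
eef_rot: [0.999, 0.043, 0.0, -0.0]
contact_force: [-0.0, -1.3, -2.3]
opening: 0.668
finger_force: 20.0
```

```bash
python3 -m inch '-1 0 0 .001 0 0 0;-1 0 0 .0005 0 0 0;-1 0 0 0 0 0 0;-1 0 0 0 0 0 0'
```

```text
clock: 26.33
tool_pos: [0.5441, 0.2815, 0.0384]
eef_rot: [0.999, 0.043, 0.001, -0.0]
contact_force: [-1.2, 0.7, 5.0]
opening: 0.674
finger_force: 20.0
```

```bash
python3 -m inch '0.6 0 0 0 0 0 0;0.6 0 0 0 0 0 0;1 0 0 0 0 0 0;1 0 0 0 0 0 0;1 0 0 0 0 0 0;1 0 0 -.02 0 0 0;1 0 0 -.04 0 0 0;1 0 0 -.04 0 0 0;1 0 0 -.04 0 0 0;1 0 0 -.04 0 0 0;1 0 0 -.01 0 0 0'
python3 -m inch '1 -.0082 .0377 0 0 0 0;1 -.0082 .0377 0 0 0 0;1 -.0082 .0377 0 0 0 0;1 -.0082 .0377 0 0 0 0;1 -.0082 .0377 0 0 0 0;1 -.0082 .0377 0 0 0 0;1 -.0082 .0377 0 0 0 0;1 -.0082 .0377 0 0 0 0;1 -.0082 .0377 0 0 0 0;1 -.0082 .0377 0 0 0 0;1 -.0082 .0377 0 0 0 0;1 -.0082 .0377 0 0 0 0;1 -.0082 .0377 0 0 0 0;1 -.0082 .0377 0 0 0 0;1 -.0082 .0377 0 0 0 -.049;1 0 0 0 0 0 0;1 0 0 0 0 0 0;1 0 0 0 0 0 0;1 0 0 0 0 0 0'
python3 - <<'E'
from h import *
np.set_printoptions(precision=4,suppress=True)
need(.4704,-.2923,.0895,97.8)
m=camera_model("top");p,d=snapshot("top");cv2.imwrite("pics/t6.png",p[:,:,::-1]);P=cloud(m,d)
k=(P[...,2]>.05)&(P[...,2]<.068)&(d>0)&(abs(P[...,0]-.544)<.05)&(abs(P[...,1]-.28)<.05)
q=P[k];print("jar",len(q),cv2.minAreaRect((q[:,:2]*1000).astype(np.float32)))
m=camera_model("wrist");p,d=snapshot("wrist");P=cloud(m,d)
k=(P[...,2]>.105)&(P[...,2]<.117)&(d>0)&(abs(P[...,0]-.470)<.04)&(abs(P[...,1]+.292)<.04)
q=P[k];print("tin",len(q),cv2.minAreaRect((q[:,:2]*1000).astype(np.float32)))
# caddy from top depth: compartments
p=cv2.imread("pics/t6.png");cv2.imwrite("pics/t6c.png",cv2.resize(p[110:230,160:400],None,fx=3,fy=3,interpolation=cv2.INTER_CUBIC))
E
```

```text
clock: 27.25
tool_pos: [0.5469, 0.2816, 0.2338]
eef_rot: [0.999, 0.043, 0.005, -0.002]
contact_force: [1.3, 0.0, 0.5]
opening: 1.002
finger_force: 0.0
clock: 28.83
tool_pos: [0.4706, -0.2908, 0.2269]
eef_rot: [0.998, 0.069, -0.0, -0.001]
contact_force: [-0.9, 0.3, -0.2]
opening: 1.0
finger_force: 0.0
t28.83 pos [ 0.4706 -0.2908  0.2269] turn 0.002 shift(before turn) [-0.0004  0.0017  0.1374] (after) [-0.0004, 0.0015, 0.1374] tilt [-0.     0.002 -1.   ] q [ 0.21  0.67  0.45  1.83 -0.41  0.74 -0.55] open 1.0 f 0.0
jar 561 ((541.8967895507812, 281.8738708496094), (60.096710205078125, 59.78091049194336), 79.57010650634766)
tin 2329 ((472.8983154296875, -292.59735107421875), (51.20869064331055, 40.057586669921875), 8.663759231567383)
```

View pics/t6c.png

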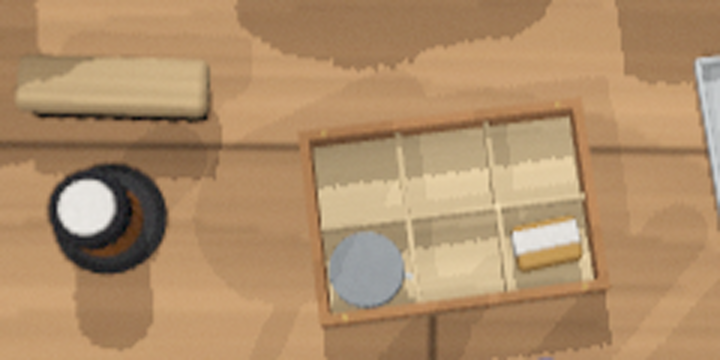

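The jar stands on the mat, 2–3 mm off centre, with the brush, polish and wax undisturbed. The caddy rim corners in the crop are at (300,133), (578,98), (607,288) and (322,325). I'll use them for the caddy pose and regrip the tin.

```bash
python3 -m inch '1 0 0 .02 0 0 0;1 0 0 .035 0 0 0;1 0 0 .035 0 0 0;1 0 0 .03 0 0 0;1 0 0 .012 0 0 0;1 0 0 .005 0 0 0;1 0 0 0 0 0 0;1 0 0 0 0 0 0;-1 0 0 0 0 0 0;-1 0 0 0 0 0 0;-1 0 0 0 0 0 0;-1 0 0 0 0 0 0;-1 0 0 0 0 0 0;-1 0 0 0 0 0 0;-1 0 0 0 0 0 0;-1 0 0 0 0 0 0;-1 0 0 0 0 0 0;-1 0 0 0 0 0 0' 25
python3 - <<'E'
from h import *
np.set_printoptions(precision=4,suppress=True)
m=camera_model("top");c=np.array([(300,133),(578,98),(607,288),(322,325)])/3+[160,110]
q=onplane(m,c,.032)[:,:2];o=q.mean(0);a=cv2.minAreaRect((q*1000).astype(np.float32));print(q,a)
yv=(q[0]+q[3]-q[1]-q[2]);yv/=np.linalg.norm(yv);xv=np.array([yv[1],-yv[0]]);print("yaw",np.degrees(np.arctan2(xv[1],xv[0])))
for n,(u,v) in dict(tin=(36,72),aer=(36,-72),bot=(-36,0),jar=(36,0)).items():print(n,o+xv*u/1000+yv*v/1000)
need(.574,.0765,.167,1.8)
E
```

```text
clock: 30.43
tool_pos: [0.4702, -0.2926, 0.0904]
eef_rot: [0.998, 0.068, 0.0, -0.0]
contact_force: [-0.2, 0.6, 1.1]
opening: 0.452
finger_force: 24.9
[[ 0.6078  0.1246]
 [ 0.6394 -0.0969]
 [ 0.4856 -0.118 ]
 [ 0.4551  0.1035]] ((547.2620849609375, 3.3412551879882812), (155.2338104248047, 223.70639038085938), 7.847668170928955)
yaw 7.98774212447795
tin [0.5726 0.0796]
aer [ 0.5926 -0.063 ]
bot [ 0.5113 -0.0017]
jar [0.5826 0.0083]
t30.43 pos [ 0.4702 -0.2926  0.0904] turn -1.466 shift(before turn) [ 0.1529 -0.3517 -0.0765] (after) [0.3657, 0.1154, -0.0766] tilt [ 0.  0. -1.] q [ 0.31  0.87  0.29  1.92 -0.54  0.44 -0.44] open 0.452 f 24.9
```

```bash
python3 -m inch '-1 0 0 -.01 0 0 0;-1 0 0 -.025 0 0 0;-1 0 0 -.03 0 0 0;-1 0 0 -.02 0 0 0;-1 0 0 0 0 0 -.12;-1 0 0 0 0 0 -.12;-1 0 0 0 0 0 -.12;-1 0 0 0 0 0 -.12;-1 0 0 0 0 0 -.12;-1 0 0 0 0 0 -.12;-1 0 0 0 0 0 -.12;-1 0 0 0 0 0 -.12;-1 0 0 0 0 0 -.12;-1 0 0 0 0 0 -.12;-1 0 0 0 0 0 -.12;-1 0 0 0 0 0 -.12;-1 0 0 0 0 0 -.064;-1 0 0 0 0 0 0'
python3 -m inch '-1 .015 .005 0 0 0 0;-1 .03 .011 0 0 0 0;-1 .0365 .013 0 0 0 0;-1 .0365 .013 0 0 0 0;-1 .0365 .013 0 0 0 0;-1 .0365 .013 0 0 0 0;-1 .0365 .013 0 0 0 0;-1 .0365 .013 0 0 0 0;-1 .0365 .013 0 0 0 0;-1 .0365 .013 0 0 0 0;-1 .0255 .009 0 0 0 0;-1 0 0 0 0 0 0;-1 0 0 0 0 0 0;-1 0 0 0 0 0 0;-1 0 0 0 0 0 0'
python3 -c "
from h import *
need(.5735,.078,.0932,4)"
```

```text
clock: 31.93
tool_pos: [0.4696, -0.2931, 0.1757]
eef_rot: [0.682, 0.731, -0.0, -0.0]
contact_force: [0.2, -0.2, -2.4]
opening: 0.451
finger_force: 24.9
clock: 33.18
tool_pos: [0.5734, 0.0756, 0.1755]
eef_rot: [0.684, 0.73, -0.001, 0.0]
contact_force: [-0.2, 0.6, -2.1]
opening: 0.451
finger_force: 24.9
t33.18 pos [0.5734 0.0756 0.1755] turn -0.004 shift(before turn) [0.0026 0.0003 0.0823] (after) [0.0024, 0.0002, 0.0823] tilt [-0.001 -0.002 -1.   ] q [-0.26  0.73  0.08  1.79 -0.08  0.63 -0.07] open 0.451 f 24.9
```

```bash
python3 -m inch '-1 .0013 0 .02 0 0 0;-1 0 0 .025 0 0 0;-1 0 0 .02 0 0 0;-1 0 0 .009 0 0 0;-1 0 0 .004 0 0 0;-1 0 0 .002 0 0 0;-1 0 0 0.001 0 0 0;-1 0 0 0 0 0 0;-1 0 0 0 0 0 0'
```

```text
clock: 33.93
tool_pos: [0.5744, 0.0791, 0.0954]
eef_rot: [0.682, 0.731, 0.001, 0.001]
contact_force: [-0.2, 0.5, -1.9]
opening: 0.448
finger_force: 24.9
```

```bash
python3 -m inch '-1 0 -.0005 .001 0 0 0;-1 0 0 .0008 0 0 0;-1 0 0 .0004 0 0 0;-1 0 0 0 0 0 0;-1 0 0 0 0 0 0'
```

```text
clock: 34.35
tool_pos: [0.5736, 0.0792, 0.0933]
eef_rot: [0.682, 0.731, 0.001, 0.0]
contact_force: [-0.6, -0.1, 4.6]
opening: 0.453
finger_force: 24.9
```

```bash
python3 -m inch '0.3 0 0 0 0 0 0;0.3 0 0 0 0 0 0;1 0 0 0 0 0 0;1 0 0 0 0 0 0;1 0 0 0 0 0 0;1 0 0 -.02 0 0 0;1 0 0 -.04 0 0 0;1 0 0 -.04 0 0 0;1 0 0 -.04 0 0 0;1 -.0357 -.0046 0 0 0 0;1 -.0357 -.0046 0 0 0 0;1 -.0357 -.0046 0 0 0 0;1 -.0357 -.0046 0 0 0 0;1 -.0357 -.0046 0 0 0 0;1 -.0357 -.0046 0 0 0 0;1 -.0357 -.0046 0 0 0 0;1 -.0357 -.0046 0 0 0 0;1 -.0357 -.0046 0 0 0 0;1 -.0357 -.0046 0 0 0 0'
python3 -m inch '1 0 0 0 0 0 .12;1 0 0 0 0 0 .12;1 0 0 0 0 0 .12;1 0 0 0 0 0 .12;1 0 0 0 0 0 .12;1 0 0 0 0 0 .12;1 0 0 0 0 0 .12;1 0 0 0 0 0 .12;1 0 0 0 0 0 .12;1 0 0 0 0 0 .12;1 0 0 0 0 0 .12;1 0 0 0 0 0 .12;1 0 0 0 0 0 .06;1 0 0 0 0 0 0;1 0 0 0 0 0 0;1 0 0 0 0 0 0'
python3 - <<'E'
from h import *
np.set_printoptions(precision=4,suppress=True)
need(.5531,-.2805,.1115,97.85)
m=camera_model("wrist");p,d=snapshot("wrist");P=cloud(m,d)
k=(P[...,2]>.125)&(P[...,2]<.15)&(d>0)&(abs(P[...,0]-.553)<.03)&(abs(P[...,1]+.28)<.03)
q=P[k];print("bot",len(q),cv2.minAreaRect((q[:,:2]*1000).astype(np.float32)))
m=camera_model("top");p,d=snapshot("top");P=cloud(m,d)
k=(P[...,2]>.105)&(P[...,2]<.12)&(d>0)&(abs(P[...,0]-.574)<.04)&(abs(P[...,1]-.078)<.04)
q=P[k];print("tin",len(q),cv2.minAreaRect((q[:,:2]*1000).astype(np.float32)) if len(q) else "")
E
```

```text
clock: 35.93
tool_pos: [0.5514, -0.282, 0.2321]
eef_rot: [0.682, 0.731, -0.0, -0.0]
contact_force: [1.3, -0.1, 0.1]
opening: 1.0
finger_force: 0.0
clock: 37.27
tool_pos: [0.5519, -0.2801, 0.2321]
eef_rot: [0.997, 0.071, -0.0, -0.0]
contact_force: [0.7, -0.1, -0.9]
opening: 1.002
finger_force: 0.0
t37.27 pos [ 0.5519 -0.2801  0.2321] turn 0.005 shift(before turn) [0.0011 0.0006 0.1206] (after) [0.0011, 0.0005, 0.1206] tilt [-0.  0. -1.] q [ 0.14  0.75  0.48  1.62 -0.42  0.87 -0.65] open 1.002 f 0.0
bot 1414 ((555.3645629882812, -282.902099609375), (29.500288009643555, 28.972808837890625), 48.84169387817383)
tin 322 ((573.3045654296875, 80.44182586669922), (40.66709518432617, 51.15233612060547), 4.636456489562988)
```

```bash
python3 -m inch '1 .002 .001 .02 0 0 0;1 0 0 .035 0 0 0;1 0 0 .03 0 0 0;1 0 0 .02 0 0 0;1 0 0 .01 0 0 0;1 0 0 .0045 0 0 0;1 0 0 0 0 0 0;1 0 0 0 0 0 0;-1 0 0 0 0 0 0;-1 0 0 0 0 0 0;-1 0 0 0 0 0 0;-1 0 0 0 0 0 0;-1 0 0 0 0 0 0;-1 0 0 0 0 0 0;-1 0 0 0 0 0 0;-1 0 0 0 0 0 0;-1 0 0 0 0 0 0;-1 0 0 0 0 0 0;-1 0 0 0 0 0 0;-1 0 0 0 0 0 0' 20
python3 -c "
from h import *
need(.5125,-.0005,.17,97)"
```

```text
clock: 39.03
tool_pos: [0.5541, -0.281, 0.1126]
eef_rot: [0.998, 0.07, -0.0, 0.0]
contact_force: [-0.4, -0.4, -0.2]
opening: 0.34
finger_force: 20.0
t39.03 pos [ 0.5541 -0.281   0.1126] turn 0.018 shift(before turn) [-0.0021 -0.2836 -0.0574] (after) [-0.0071, -0.2835, -0.0574] tilt [-0. -0. -1.] q [ 0.19  0.9   0.38  1.7  -0.5   0.64 -0.58] open 0.34 f 20.0
```

```bash
python3 -m inch '-1 0 0 -.01 0 0 0;-1 0 0 -.025 0 0 0;-1 0 0 -.025 0 0 0;-1 0 -.012 0 0 0 0;-1 0 -.025 0 0 0 0;-1 0 -.035 0 0 0 0;-1 -.001 -.036 0 0 0 0;-1 -.001 -.036 0 0 0 0;-1 0 -.036 0 0 0 0;-1 0 -.035 0 0 0 0;-1 0 -.033 0 0 0 0;-1 0 -.024 0 0 0 0;-1 0 -.0115 0 0 0 0;-1 0 0 0 0 0 0;-1 0 0 0 0 0 0;-1 0 0 0 0 0 0;-1 0 0 0 0 0 0'
python3 -c "
from h import *
need(.5125,-.0005,.1156,97.85)"
```

```text
clock: 40.45
tool_pos: [0.513, -0.0029, 0.1729]
eef_rot: [0.998, 0.068, 0.0, 0.001]
contact_force: [0.2, -0.9, -1.5]
opening: 0.341
finger_force: 20.0
t40.45 pos [ 0.513  -0.0029  0.1729] turn -0.001 shift(before turn) [-0.0002 -0.0025  0.0573] (after) [-0.0001, -0.0024, 0.0573] tilt [ 0.001 -0.001 -1.   ] q [-0.35  0.71  0.45  2.   -0.57  0.56 -0.94] open 0.341 f 20.0
```

```bash
python3 -m inch '-1 0 0 .02 0 0 0;-1 0 0 .018 0 0 0;-1 0 0 .01 0 0 0;-1 0 0 .005 0 0 0;-1 0 0 .002 0 0 0;-1 0 0 .001 0 0 0;-1 0 0 0 0 0 0;-1 0 0 0 0 0 0'
python3 -m inch '-1 0 0 .0005 0 0 0;-1 0 0 .0005 0 0 0;-1 0 0 0 0 0 0;-1 0 0 0 0 0 0'
```

```text
clock: 41.12
tool_pos: [0.5131, -0.0006, 0.1173]
eef_rot: [0.998, 0.07, 0.001, 0.0]
contact_force: [-0.2, -1.3, -1.9]
opening: 0.34
finger_force: 20.0
clock: 41.45
tool_pos: [0.5127, -0.0004, 0.1158]
eef_rot: [0.998, 0.07, 0.0, -0.0]
contact_force: [-0.2, 0.4, -1.5]
opening: 0.345
finger_force: 20.0
```

```bash
python3 -m inch '-1 0 0 .0005 0 0 0;-1 0 0 .0003 0 0 0;-1 0 0 0 0 0 0;-1 0 0 0 0 0 0'
```

```text
clock: 41.78
tool_pos: [0.5129, -0.0006, 0.1155]
eef_rot: [0.998, 0.07, 0.0, -0.0]
contact_force: [-1.1, 0.8, 5.2]
opening: 0.34
finger_force: 20.0
```

```bash
python3 -m inch '0.2 0 0 0 0 0 0;0.2 0 0 0 0 0 0;1 0 0 0 0 0 0;1 0 0 0 0 0 0;1 0 0 0 0 0 0;1 0 0 -.02 0 0 0;1 0 0 -.035 0 0 0;1 0 0 -.04 0 0 0;1 0 0 -.035 0 0 0;1 .0093 .0316 0 0 0 0;1 .0093 .0316 0 0 0 0;1 .0093 .0316 0 0 0 0;1 .0093 .0316 0 0 0 0;1 .0093 .0316 0 0 0 0;1 .0093 .0316 0 0 0 0;1 .0093 .0316 0 0 0 0;1 .0093 .0316 0 0 0 0;1 .0093 .0316 0 0 0 0;1 0 0 0 0 0 0'
python3 -m inch '1 0 0 0 0 0 0;1 0 0 0 0 0 0;1 0 0 0 0 0 0'
python3 - <<'E'
from h import *
np.set_printoptions(precision=4,suppress=True)
need(.6349,-.2713,.1225,97.85)
m=camera_model("wrist");p,d=snapshot("wrist");P=cloud(m,d)
k=(P[...,2]>.142)&(P[...,2]<.165)&(d>0)&(abs(P[...,0]-.635)<.04)&(abs(P[...,1]+.27)<.04)
q=P[k];print("aer",len(q),cv2.minAreaRect((q[:,:2]*1000).astype(np.float32)))
E
```

```text
clock: 43.37
tool_pos: [0.6349, -0.2785, 0.2446]
eef_rot: [0.998, 0.067, 0.0, 0.003]
contact_force: [-1.3, -0.6, 0.5]
opening: 1.003
finger_force: 0.0
clock: 43.62
tool_pos: [0.6351, -0.2684, 0.2446]
eef_rot: [0.997, 0.071, -0.0, -0.001]
contact_force: [-0.3, -0.2, -0.5]
opening: 1.002
finger_force: 0.0
t43.62 pos [ 0.6351 -0.2684  0.2446] turn 0.004 shift(before turn) [-0.0005  0.0031  0.122 ] (after) [-0.0005, 0.0028, 0.1221] tilt [-0.001  0.002 -1.   ] q [ 0.09  0.84  0.52  1.37 -0.44  1.05 -0.74] open 1.002 f 0.0
aer 3704 ((636.6763916015625, -271.24139404296875), (49.200767517089844, 48.553096771240234), 9.994609832763672)
```

```bash
python3 -m inch '1 .0005 .001 .02 0 0 0;1 0 0 .035 0 0 0;1 0 0 .03 0 0 0;1 0 0 .02 0 0 0;1 0 0 .01 0 0 0;1 0 0 .006 0 0 0;1 0 0 0 0 0 0;1 0 0 0 0 0 0;-1 0 0 0 0 0 0;-1 0 0 0 0 0 0;-1 0 0 0 0 0 0;-1 0 0 0 0 0 0;-1 0 0 0 0 0 0;-1 0 0 0 0 0 0;-1 0 0 0 0 0 0;-1 0 0 0 0 0 0;-1 0 0 0 0 0 0' 20
python3 -c "
from h import *
need(.592,-.0645,.186,97.85)"
```

```text
clock: 45.08
tool_pos: [0.6359, -0.2712, 0.1241]
eef_rot: [0.998, 0.07, 0.0, -0.0]
contact_force: [1.3, 0.4, 1.4]
opening: 0.559
finger_force: 20.0
t45.08 pos [ 0.6359 -0.2712  0.1241] turn 0.003 shift(before turn) [-0.0146 -0.2109 -0.0619] (after) [-0.0152, -0.2108, -0.0619] tilt [ 0.  0. -1.] q [ 0.12  0.97  0.45  1.46 -0.51  0.83 -0.68] open 0.559 f 20.0
```

Set-down contact is expected at TCP z of about 0.127.

```bash
python3 -m inch '-1 0 0 -.01 0 0 0;-1 0 0 -.025 0 0 0;-1 0 0 -.025 0 0 0;-1 -.002 -.012 0 0 0 0;-1 -.002 -.025 0 0 0 0;-1 -.002 -.032 0 0 0 0;-1 -.002 -.035 0 0 0 0;-1 -.002 -.035 0 0 0 0;-1 -.002 -.032 0 0 0 0;-1 -.0026 -.027 0 0 0 0;-1 0 -.013 0 0 0 0;-1 0 0 0 0 0 0;-1 0 0 0 0 0 0;-1 0 0 0 0 0 0;-1 0 0 0 0 0 0'
python3 -c "
from h import *
need(.592,-.0645,.127,97.85)"
```

```text
clock: 46.33
tool_pos: [0.5922, -0.0674, 0.1842]
eef_rot: [0.998, 0.068, 0.0, 0.001]
contact_force: [1.4, 0.1, -1.9]
opening: 0.557
finger_force: 20.0
t46.33 pos [ 0.5922 -0.0674  0.1842] turn -0.001 shift(before turn) [ 0.0001 -0.003   0.0572] (after) [0.0002, -0.0029, 0.0572] tilt [ 0.001 -0.002 -1.   ] q [-0.24  0.79  0.51  1.74 -0.53  0.75 -0.9 ] open 0.557 f 20.0
```

```bash
python3 -m inch '-1 0 0 .02 0 0 0;-1 0 0 .018 0 0 0;-1 0 0 .01 0 0 0;-1 0 0 .005 0 0 0;-1 0 0 .002 0 0 0;-1 0 0 .001 0 0 0;-1 0 0 0 0 0 0;-1 0 0 0 0 0 0'
python3 -m inch '-1 0 0 .0007 0 0 0;-1 0 0 .0005 0 0 0;-1 0 0 0 0 0 0;-1 0 0 0 0 0 0'
```

```text
clock: 47.0
tool_pos: [0.5924, -0.0647, 0.1286]
eef_rot: [0.998, 0.07, 0.001, 0.0]
contact_force: [-0.5, -0.5, -1.8]
opening: 0.561
finger_force: 20.0
clock: 47.33
tool_pos: [0.5921, -0.0644, 0.127]
eef_rot: [0.998, 0.07, 0.0, -0.0]
contact_force: [-0.3, 0.8, 0.1]
opening: 0.564
finger_force: 20.0
```

```bash
python3 -m inch '-1 0 0 .0004 0 0 0;-1 0 0 0 0 0 0;0.4 0 0 0 0 0 0;0.4 0 0 0 0 0 0;1 0 0 0 0 0 0;1 0 0 0 0 0 0;1 0 0 0 0 0 0;1 0 0 -.02 0 0 0;1 0 0 -.035 0 0 0;1 0 0 -.04 0 0 0;1 0 0 -.035 0 0 0;1 0 .036 0 0 0 0;1 0 .036 0 0 0 0;1 0 .036 0 0 0 0;1 0 .036 0 0 0 0;1 0 .036 0 0 0 0;1 0 .036 0 0 0 0;1 0 .036 0 0 0 0;1 0 0 0 0 0 0;1 0 0 0 0 0 0'
python3 - <<'E'
from h import *
m=camera_model("top");p,d=snapshot("top");cv2.imwrite("pics/t9.png",cv2.resize(p[110:290,160:400,::-1],None,fx=3,fy=3));P=cloud(m,d)
for n,x,y,lo,hi in(("aer",.592,-.065,.147,.165),("bot",.513,0,.132,.15),("tin",.574,.079,.105,.12),("jar",.543,.281,.05,.068)):
    k=(P[...,2]>lo)&(P[...,2]<hi)&(d>0)&(abs(P[...,0]-x)<.04)&(abs(P[...,1]-y)<.04);q=P[k]
    print(n,len(q),cv2.minAreaRect((q[:,:2]*1000).astype(np.float32)))
p,d=snapshot("scene");cv2.imwrite("pics/s9.png",cv2.resize(p[90:310,180:450,::-1],None,fx=2.6,fy=2.6))
E
```

```text
clock: 49.0
tool_pos: [0.6257, -0.3172, 0.2558]
eef_rot: [0.998, 0.068, -0.001, 0.001]
contact_force: [0.2, 1.0, -0.2]
opening: 0.995
finger_force: 0.0
aer 446 ((591.5496215820312, -62.823272705078125), (47.993587493896484, 48.438541412353516), 3.2285919189453125)
bot 165 ((512.797607421875, -0.19388961791992188), (28.129680633544922, 28.498939514160156), 40.71989822387695)
tin 326 ((573.3903198242188, 80.10945129394531), (40.08864212036133, 51.35005569458008), 3.446058988571167)
jar 570 ((541.5247802734375, 282.24871826171875), (59.88083267211914, 59.92665100097656), 72.40595245361328)
```

View pics/t9.png

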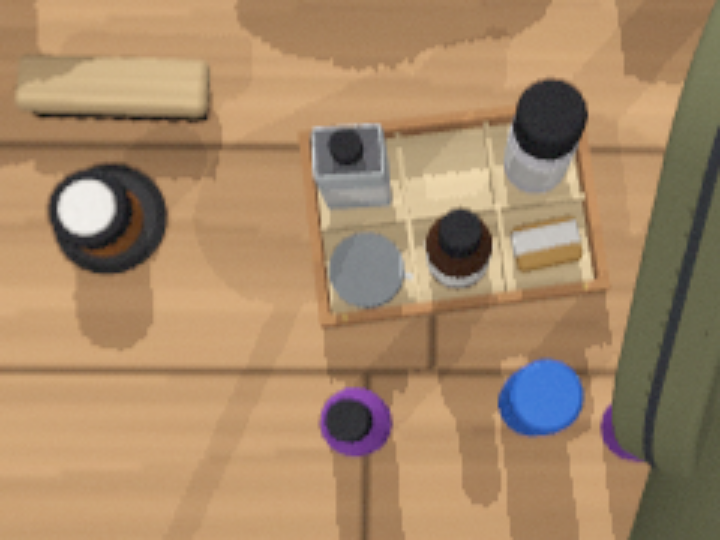

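View pics/s9.png

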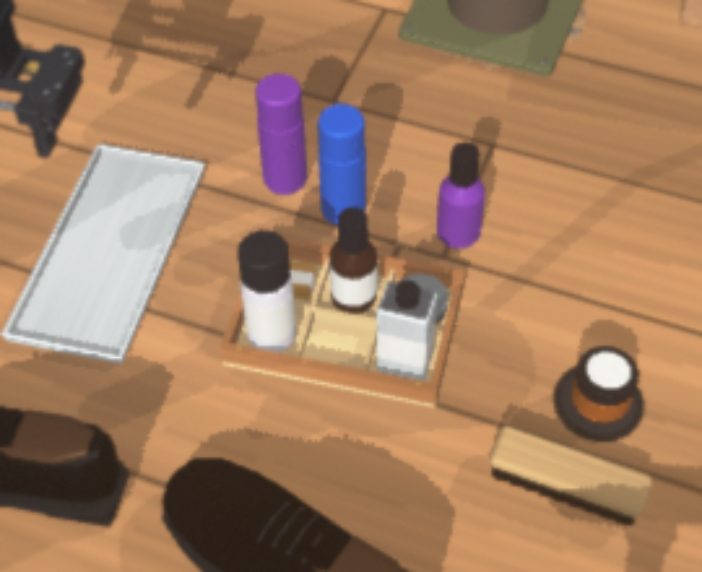

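Both views show everything in place: the tin, aerosol and bottle upright in their own compartments, the jar on the mat, and the rest undisturbed.

```bash
python3 -c "
from plant import r
print(r.finish_job())"
```

```text
the job is handed in; nothing more can be done
None
```

The job is handed in at about 49 s on the robot's clock: the jar stands on the mat, and the aerosol, bottle and tin are back upright in their own compartments.

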